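# Index and brake the finishing turntable

## Task

A lamp shade stands on a small finishing turntable on the bench. Push the turntable's arms with a fingertip to turn it until the arrow-headed arm points straight at the dark index post beside it, and only then push the brake lever clockwise (seen from above) about a quarter turn, all the way to its stop. Do not touch or lift the shade, which must ride along in the middle of the disc, and leave the jar, the tin and the spare shade where they are.

Things in the scene. Friction and masses are not known exactly. Their poses are not given: they have to be found in the camera images.
- turntable: Turntable base of grey cast iron, bolted to the bench; origin on its vertical turning axis at bench height, z up. Foot disc 170 mm across and 12 mm high; a brake housing 36 mm wide and 22 mm high runs out from it along the base's own -y to a round boss (48 mm across) 200 mm from the axis.
- rotor (a joint): Turning angle of the rotor (rad), growing counter-clockwise seen from above; at 0 the arrow arm points along the base's own +x. It turns more than a full turn both ways from any start, against a steady friction of about 0.13 N m (1.2 N at 110 mm from the axis), and stays where it is left.
- arrow_tip (a point): Point of the arrow head, 161 mm from the turning axis, 58 mm above the bench; turns with the rotor. Four straight level steel arms stand 90 degrees apart, each 14 mm wide, heights 50 to 66 mm above the bench. Three end in a 22 mm ball centred 150 mm from the axis; the fourth, at the rotor angle, in a flat two-barbed arrow head 49 mm wide (120 to 161 mm from the axis).
- disc_centre (a point): Centre of the disc's top face, on the turning axis, 74 mm above the bench. The disc lies on the four arms and turns with them: 150 mm across, heights 66 to 74 mm; the arms stick out from under it.
- index_mark (a point): The point, 161 mm from the turning axis and 58 mm above the bench, where the arrow tip lies when the arrow points straight at the index post. The post is a fixed dark steel upright 24 mm wide, 14 mm thick and 68 mm high; its near face stands 12 mm further out than this point, on a flat grey bar 10 mm high. Never on the brake's side of the turntable.
- brake (a joint): Brake lever angle (rad): 0 = off, the lever points straight away from the turntable (base's own -y); grows as it turns clockwise seen from above, to its stop at 1.571 = on, the lever pointing along the base's own -x. Friction about 0.1 N m; stays where it is left.
- brake_pivot (a point): Point on the brake lever's vertical pivot axis at the lever's middle height, 50 mm above the bench, 200 mm from the turning axis along the base's own -y.
- brake_tip (a point): Centre of the black round knob (20 mm across, heights 40 to 60 mm) at the brake lever's free end, 90 mm from the pivot. The steel lever between is a bar 12 mm wide, heights 43 to 57 mm.
- shade: White enamel lamp shade, a loose shallow cone standing in the middle of the disc, not fixed to it: 124 mm across at the foot, 45 mm high, 32 mm neck, 0.17 to 0.35 kg. Origin at the centre of its underside; its top is 119 mm above the bench.
- spare_shade: A second, equal white shade standing on the bench on the side away from the brake lever; origin at the centre of its underside. Bystander.
- jar: Amber glass jar with dark lid, 64 mm across, 75 mm high, on the bench beyond the brake lever; origin at the centre of its underside. Bystander.
- tin: Tin, 72 mm across, 85 mm high, on the bench; origin at the centre of its underside. Bystander.
Not all that is in view belongs to the job. Of the things that look like the part that bears index_mark, the larger one is meant. What is shaped like the shade but turquoise is not meant.

How it is judged:
By the outcome, as a careful person would: the job done as asked, in the order asked, and still so for the second after the job is handed in, with the robot touching nothing.
It also fails if it takes over 72 s, if anything falls off the work surface, if the arm or the gripper's body presses on something with over 40 N, if the wrist force passes 120 N, or if a joint passes its speed limit or range.

## Robot

A 6-joint arm with a two-finger parallel gripper is mounted at the origin on the work surface. World frame = base frame: x ahead of the robot, y to its left, z up, the work surface at z = 0. Lengths are in m, angles in degrees, forces in N, time in s.
With the tool pointing down it reaches from about 0.4 to 0.825 m from the base axis. Payload 7 kg.
Tool frame: the origin (TCP) lies between the finger pads; the fingertips stand ctrl.nose_length ahead of it and the grasp point (between the pads) lies 2 mm behind it (ctrl.nose_length is the distance from the TCP to the fingertips, in m); z points along the fingers, y is the line along which they close (so a half turn about z gives the same grasp; the last joint's range is limited). The gripper opens to 88 mm and grips with 3 to 60 N. Pads are 19 mm wide; open, the fingers measure 130 mm over their backs; the gripper's body (78 mm by 193 mm) begins 47 mm behind the grasp point.
Start: joints at [-48.295, 20.546, 0.682, 0, -70.136, -16.507], TCP at [0.287, -0.611, 0.244] pointing down, gripper open.
Joint ranges: [-176.03, 176.03], [-82.01, 121.73], [-58.28, 71.71], [-173.87, 95.51], [-174.79, -0.11], [-173.66, 173.66]. Speed limits (degrees/s): [136.94, 136.94, 172.46, 180, 180, 180].

## Interface

Orientations are given as [roll, pitch, yaw] about the fixed x, y, z axes, in that order (R = Rz(yaw) Ry(pitch) Rx(roll)).
In Python, from plant import ctrl gives the robot as it stands.
- The arm moves only by the tool apply_moves, never from a script. Its argument "commands" is a list of rows, each a list of 3 entries, a list of its own where there are three numbers: the shift along the world's x, y, z in cm, then the turn about the world's z in rad, then the closure, from 0 (fully open) to 1 (shut). In form: [[[x, y, z], turn, jaw], ...]. A call has 1 to 20 rows; each row is the pose to reach, as a shift and turn from the pose commanded when the call began; what a row does not reach only later rows make up. A row lasts 1/12 s, in which the tool goes at most 41.7 mm and 7.16 degrees, less where a joint would pass 70% of its speed; a pose out of reach is approached as far as the arm can. A call with a gripper value outside its range is refused whole. The fingers move at their own pace and stop on an object; the grip force is fixed at half the most. Time passes only in rows, so rows that repeat a pose let the fingers close. It gives the time, the measured TCP pose, the force, the opening and the grip force at its end, in the units of the state.
- ctrl.get_obs(): the state, without advancing time (a new reading comes with each control period).
- ctrl.snapshot(name): name is "scene" or "top" or "wrist"; returns a dict with "img" (420x560x3 uint8, red, green, blue), "fx", "fy", "cx", "cy" (pixels), "dist_coeffs" ([k1, k2, p1, p2, k3] as OpenCV has them; the pictures are not rectified), "T" (4x4, takes a point from camera to world coordinates). Camera axes: x right, y up, looking along -z (the intrinsics and any distortion apply to the point x, -y, -z); pixel columns grow to the right and rows downward; lengths in m; the calibration is good to about 2 mm. A picture is of the moment at which its call begins. There is no depth.
- ctrl.close_job(): hands the job in; it is judged then, once.
Trained networks look in a picture, given as the dict that the camera call returned (one of the last four; its "shot" number tells which), for a name from the list of things; names that differ only in an ending like _2 or _b are one class to them, and where a whole thing is asked for, a point or a joint stands for the part that bears it (a point fixed in the world has none). Each returns a list of dicts, best first, with "score" (0 to 1); they miss things now and then, are a little off and sometimes report something else, mostly with a low value. They report only what shows in the picture. A call takes as long as a camera call. They do not tell look-alikes from the thing itself.
- ctrl.search_frame(picture, target): "at" ([column, row] in pixels, amid what is visible of it).
- ctrl.spot_point(picture, target): "at" ([column, row] in pixels: a listed point, or the origin of a listed thing).
The state is a dict: "clock": time; "joint_pos": joint angles; "qvel": joint speeds; "tau": joint torques, N m; "tool_pos": TCP position; "orientation": TCP orientation; "force": force on the tool from outside, world axes, zero at the start; "moment": the same for the moment, N m; "opening": finger opening in m; "gripper_force": force on a finger pad.
Only numpy, scipy, OpenCV 4.12 (cv2) and the standard library are available. Lean on these libraries where they do the work, as an engineer would, in place of code of your own. Each camera call takes 0.05 s, during which the arm holds its last target. There are 200 camera calls.

## Working session

There is one attempt and no reset: what is moved stays moved. The work goes in short steps, Python scripts to look and compute and a tool call to move; the robot and the scene stay as the last step left them, time stands still between calls to the robot, and variables do not carry over. Pictures are saved under pics/ and viewed, at most 10 in all, crops included, and the job is handed in when it is done.

Besides the shell and the picture viewer there is one more tool, called after "Request:" as name(argument=value, ...) on one line, values as JSON. apply_moves: Moves the arm, as the interface text tells. Its arguments: {"type":"object","properties":{"commands":{"type":"array"}},"required":["commands"]}

```bash
mkdir -p pics
cat > h.py <<'E'
import numpy as np, cv2
from plant import ctrl
def snap(n,f=None):
    p=ctrl.snapshot(n)
    if f: cv2.imwrite('pics/'+f,cv2.cvtColor(p['img'],cv2.COLOR_RGB2BGR))
    return p
def K(p): return np.array([[p['fx'],0,p['cx']],[0,p['fy'],p['cy']],[0,0,1.]])
def ray(p,at,z):
    u=cv2.undistortPoints(np.array([[at]],float),K(p),np.array(p['dist_coeffs'],float))[0,0]
    T=np.array(p['T']); d=T[:3,:3]@np.array([u[0],-u[1],-1]); o=T[:3,3]
    return o+d*(z-o[2])/d[2]
def proj(p,X):
    T=np.array(p['T']); c=T[:3,:3].T@(np.array(X,float)-T[:3,3]); c=c*[1,-1,-1]
    return cv2.projectPoints(c[None,None],np.zeros(3),np.zeros(3),K(p),np.array(p['dist_coeffs'],float))[0][0,0]
Z=dict(arrow_tip=.058,disc_centre=.074,index_mark=.058,brake_pivot=.05,brake_tip=.05,shade=.074,spare_shade=0,jar=0,tin=0,turntable=0)
def find(p,names=Z):
    for n in names:
        for r in ctrl.spot_point(p,n)[:3]:
            print(n,round(r['score'],2),np.round(r['at'],0),np.round(ray(p,r['at'],Z[n])[:2],3))
E
python3 - <<'E'
from h import *
o=ctrl.get_obs();print(o['tool_pos'],o['orientation'],ctrl.nose_length,o['clock'])
for n in('top','scene'):
    p=snap(n,n+'0.png');print(n,np.round(p['T'][:3,3] if hasattr(p['T'],'shape') else np.array(p['T'])[:3,3],2));find(p)
E
```

```text
[ 0.28716823 -0.61036093  0.24262224] [ 1.79905407e+02 -8.82527592e-03 -1.54808261e+02] 0.017 0.0
top [0.5  0.1  1.04]
arrow_tip 0.66 [353. 240.] [ 0.499 -0.062]
index_mark 0.63 [294. 121.] [0.728 0.053]
index_mark 0.6 [254.  64.] [0.841 0.131]
brake_pivot 0.78 [377. 183.] [ 0.61 -0.11]
brake_tip 0.96 [419. 180.] [ 0.617 -0.192]
shade 0.92 [244. 336.] [0.318 0.144]
shade 0.84 [276. 206.] [0.562 0.087]
spare_shade 0.64 [131. 196.] [0.585 0.381]
jar 0.8 [364. 123.] [ 0.74  -0.093]
jar 0.56 [293. 122.] [0.739 0.053]
tin 0.66 [158. 292.] [0.391 0.321]
scene [ 0.83 -0.27  0.9 ]
arrow_tip 0.78 [223. 235.] [ 0.492 -0.059]
index_mark 0.7 [353. 267.] [0.723 0.05 ]
index_mark 0.61 [432. 276.] [0.845 0.13 ]
brake_pivot 0.72 [253. 288.] [ 0.605 -0.099]
brake_tip 0.64 [226. 239.] [ 0.5   -0.059]
brake_tip 0.57 [216. 332.] [ 0.61  -0.203]
brake_tip 0.45 [306. 106.] [0.413 0.292]
shade 0.74 [226. 138.] [0.35  0.101]
shade 0.7 [300. 199.] [0.56 0.09]
spare_shade 0.83 [385. 139.] [0.586 0.371]
jar 0.17 [385. 134.] [0.578 0.381]
tin 0.55 [306. 109.] [0.392 0.32 ]
tin 0.21 [356. 263.] [0.714 0.082]
turntable 0.84 [301. 218.] [0.566 0.089]
```

View pics/top0.png

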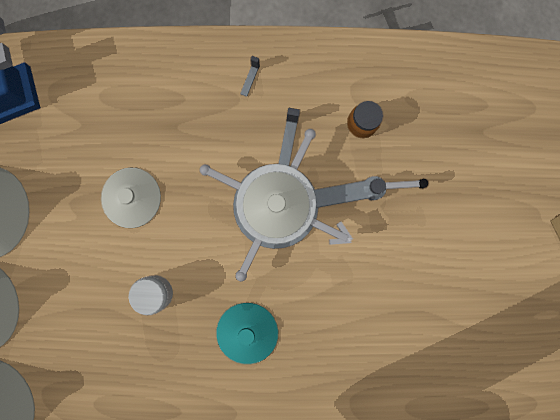

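View pics/scene0.png

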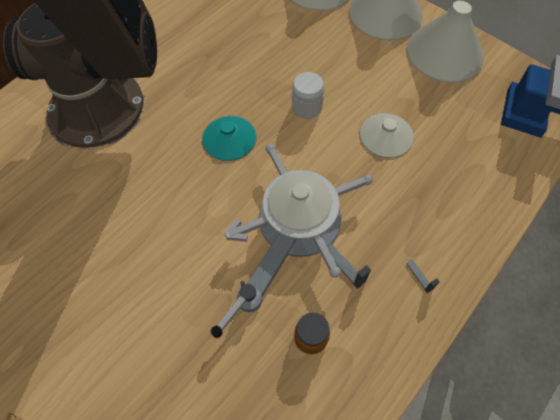

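The scene holds two look-alike index posts in the top view: a large one at (293,116), whose bar joins the turntable foot, and a small loose one at (254,62). The larger, attached post is the one meant. The white shade at (276,204) is on the disc, and the turquoise one at (247,333) is a decoy. The arrow is at (345,238), and the brake lever runs from (377,186) to (424,183).

The arrow is at about -114° and the post at about -13°, so it needs roughly 102° CCW. I'll push the ball arm at about -24° from its clockwise side.

Run:
```python
import cv2
a=cv2.imread('pics/top0.png')[40:260,190:440]
cv2.imwrite('pics/crop.png',cv2.resize(a,None,fx=2.7,fy=2.7,interpolation=cv2.INTER_CUBIC))
```

```text
(no output)
```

View pics/crop.png

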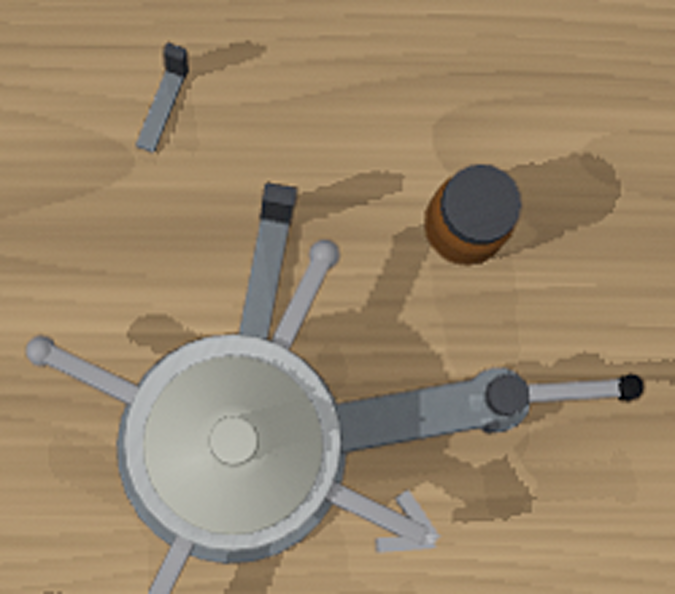

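Request:
apply_moves(commands=[[[4,7,0],-0.12,1],[[8,14,0],-0.24,1],[[12,21,0],-0.36,1],[[16,28,0],-0.48,1],[[20,35,0],-0.6,1],[[24,42,0],-0.72,1],[[28,49,0],-0.84,1],[[31,54,0],-0.96,1],[[34,58,0],-1.08,1],[[35.6,61.5,0],-1.2,1],[[35.6,61.5,0],-1.24,1],[[35.6,61.5,0],-1.24,1],[[35.6,61.5,0],-1.24,1],[[35.6,61.5,0],-1.24,1],[[35.6,61.5,0],-1.24,1],[[35.6,61.5,0],-1.24,1],[[35.6,61.5,0],-1.24,1],[[35.6,61.5,0],-1.24,1]])

```text
clock: 2.6
tool_pos: [0.6447, 0.0073, 0.2436]
orientation: [180.0, 0.0, 134.2]
force: [0.2, -0.3, 0.2]
opening: 0.0005
gripper_force: 0.0
```

Run:
```python
from h import *
o=ctrl.get_obs();print(np.round(o['tool_pos'],3),np.round(o['orientation'],1),o['clock'],o['opening'])
p=snap('wrist','w1.png');find(p,['arrow_tip','index_mark','disc_centre','brake_pivot','brake_tip','shade'])
# circle fit of arm balls / pixel check in top
```

```text
[0.645 0.007 0.244] [180.    0.  134.2] 2.6 0.0005366010799579024
arrow_tip 0.79 [123. 139.] [ 0.499 -0.058]
index_mark 0.83 [488. 235.] [0.832 0.13 ]
index_mark 0.72 [373. 212.] [0.726 0.06 ]
brake_pivot 0.59 [174. 246.] [ 0.605 -0.112]
brake_tip 0.51 [128. 301.] [ 0.61 -0.2 ]
brake_tip 0.33 [122. 137.] [ 0.494 -0.061]
shade 0.95 [275.  70.] [0.563 0.086]
shade 0.74 [128. 301.] [ 0.609 -0.182]
```

View pics/w1.png

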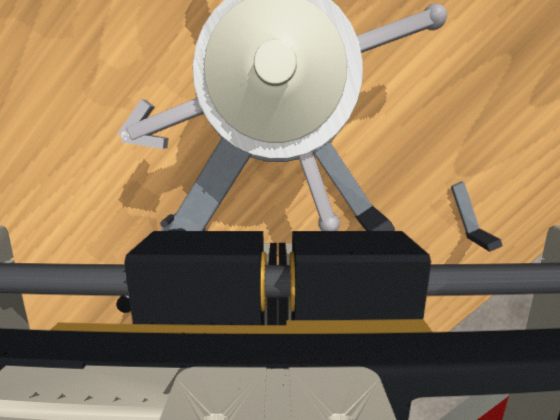

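The crop confirms it: the large post at crop (279,204) sits on the bar joined to the turntable, while the one at (175,60) is smaller and loose. In the wrist view the ball arm ends at (330,222), with free space on its clockwise side.

Run:
```python
from h import *
p=snap('top')
c=lambda x,y:(190+x/2.7-.3,40+y/2.7-.3)
b1=ray(p,c(39,349),.058);b2=ray(p,c(324,253),.058);t=ray(p,c(436,540),.058)
neck=ray(p,c(234,440),.119);post=ray(p,c(279,204),.068);piv=ray(p,c(506,394),.06);knob=ray(p,c(631,387),.06)
ax=b1+(150/311)*(t-b1)
ang=lambda v:np.degrees(np.arctan2(v[1],v[0]))
for n,v in dict(b1=b1,b2=b2,t=t,neck=neck,post=post,piv=piv,knob=knob,ax=ax).items():
    d=v-ax;print(n,np.round(v,3),round(ang(d),1),round(np.hypot(*d[:2]),3))
print('lever',ang(knob-piv))
```

```text
b1 [0.633 0.224 0.058] 64.7 0.15
b2 [0.703 0.022 0.058] -26.1 0.15
t [ 0.5   -0.057  0.058] -115.3 0.161
neck [0.564 0.086 0.119] -151.5 0.005
post [0.736 0.055 0.068] -11.2 0.171
piv [ 0.603 -0.108  0.06 ] -79.9 0.199
knob [ 0.61  -0.199  0.06 ] -81.8 0.29
ax [0.568 0.088 0.058] 0.0 0.0
lever -86.10476861602201
```

Request:
apply_moves(commands=[[[0.2,-0.3,-3],0,1],[[0.2,-0.3,-6],0,1],[[0.2,-0.3,-9],0,1],[[0.2,-0.3,-12],0,1],[[0.2,-0.3,-15],0,1],[[0.2,-0.3,-17],0,1],[[0.2,-0.3,-18],0,1],[[0.2,-0.3,-18],0,1],[[0.2,-0.3,-18],0,1]])

```text
clock: 3.75
tool_pos: [0.6457, 0.0007, 0.0643]
orientation: [180.0, 0.0, 134.1]
force: [0.4, 0.7, -0.4]
opening: 0.0003
gripper_force: 0.0
```

```bash
cat > arc.py <<'E'
from h import *
import sys
def arc(ax,r,phis,start):
    for f in phis:
        q=np.array(ax)+r*np.array([np.cos(np.radians(f)),np.sin(np.radians(f))])
        print(f,np.round((q-start)*100,1),round(np.radians(f-phis[0]),2))
E
python3 - <<'E'
from arc import *
o=ctrl.get_obs();s=o['tool_pos'];print(np.round(s,4),o['orientation'][2],o['force'])
arc((.567,.087),.116,[-45.7]+list(np.arange(-44,62,2.)),s[:2])
E
```

```text
[0.6457 0.0007 0.0643] 134.12889958296336 [ 0.38056557  0.69644249 -0.39276547]
-45.7 [0.2 0.3] 0.0
-44.0 [0.5 0.6] 0.03
-42.0 [0.8 0.9] 0.06
-40.0 [1.  1.2] 0.1
-38.0 [1.3 1.5] 0.13
-36.0 [1.5 1.8] 0.17
-34.0 [1.7 2.1] 0.2
-32.0 [2.  2.5] 0.24
-30.0 [2.2 2.8] 0.27
-28.0 [2.4 3.2] 0.31
-26.0 [2.6 3.5] 0.34
-24.0 [2.7 3.9] 0.38
-22.0 [2.9 4.3] 0.41
-20.0 [3.  4.7] 0.45
-18.0 [3.2 5. ] 0.48
-16.0 [3.3 5.4] 0.52
-14.0 [3.4 5.8] 0.55
-12.0 [3.5 6.2] 0.59
-10.0 [3.6 6.6] 0.62
-8.0 [3.6 7. ] 0.66
-6.0 [3.7 7.4] 0.69
-4.0 [3.7 7.8] 0.73
-2.0 [3.7 8.2] 0.76
0.0 [3.7 8.6] 0.8
2.0 [3.7 9. ] 0.83
4.0 [3.7 9.4] 0.87
6.0 [3.7 9.8] 0.9
8.0 [ 3.6 10.2] 0.94
10.0 [ 3.6 10.6] 0.97
12.0 [ 3.5 11. ] 1.01
14.0 [ 3.4 11.4] 1.04
16.0 [ 3.3 11.8] 1.08
18.0 [ 3.2 12.2] 1.11
20.0 [ 3.  12.6] 1.15
22.0 [ 2.9 13. ] 1.18
24.0 [ 2.7 13.3] 1.22
26.0 [ 2.6 13.7] 1.25
28.0 [ 2.4 14.1] 1.29
30.0 [ 2.2 14.4] 1.32
32.0 [ 2.  14.8] 1.36
34.0 [ 1.7 15.1] 1.39
36.0 [ 1.5 15.4] 1.43
38.0 [ 1.3 15.8] 1.46
40.0 [ 1.  16.1] 1.5
42.0 [ 0.8 16.4] 1.53
44.0 [ 0.5 16.7] 1.57
46.0 [ 0.2 17. ] 1.6
48.0 [-0.1 17.3] 1.64
50.0 [-0.4 17.5] 1.67
52.0 [-0.7 17.8] 1.71
54.0 [-1.1 18. ] 1.74
56.0 [-1.4 18.2] 1.77
58.0 [-1.7 18.5] 1.81
60.0 [-2.1 18.7] 1.84
```

Request:
apply_moves(commands=[[[0.3,0.4,0],0.02,1],[[0.5,0.6,0],0.03,1],[[0.8,0.9,0],0.06,1],[[1.0,1.2,0],0.1,1],[[1.3,1.5,0],0.13,1],[[1.5,1.8,0],0.17,1],[[1.7,2.1,0],0.2,1],[[2.0,2.5,0],0.24,1],[[2.2,2.8,0],0.27,1],[[2.4,3.2,0],0.31,1],[[2.6,3.5,0],0.34,1],[[2.7,3.9,0],0.38,1],[[2.9,4.3,0],0.41,1],[[3.0,4.7,0],0.45,1],[[3.2,5.0,0],0.48,1],[[3.3,5.4,0],0.52,1],[[3.4,5.8,0],0.55,1],[[3.5,6.2,0],0.59,1],[[3.6,6.6,0],0.62,1],[[3.6,7.0,0],0.66,1]])

```text
clock: 5.42
tool_pos: [0.6823, 0.0718, 0.0646]
orientation: [180.0, 0.1, 172.1]
force: [1.0, -1.1, 0.4]
opening: 0.0002
gripper_force: 0.7
```

Run:
```python
from h import *
p=snap('top','t2.png');find(p,['arrow_tip','shade'])
```

```text
arrow_tip 0.79 [361. 196.] [ 0.583 -0.076]
shade 0.86 [275. 202.] [0.568 0.089]
shade 0.69 [245. 333.] [0.324 0.142]
```

View pics/t2.png

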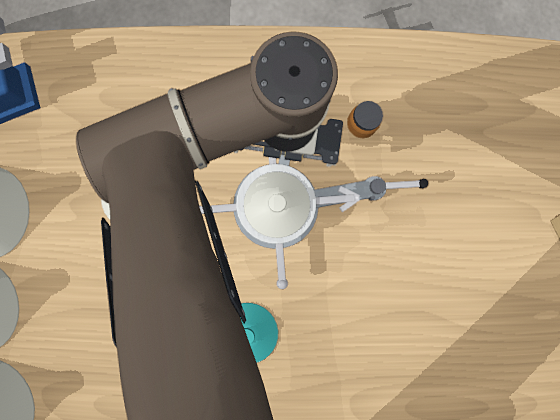

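The arrow has turned about 31° and is now at (352,198) in the picture. The shade is still centred and the jar is clear. I'll keep pushing.

Request:
apply_moves(commands=[[[0.1,0.4,0],0.03,1],[[0.1,0.8,0],0.07,1],[[0.1,1.2,0],0.1,1],[[0.1,1.6,0],0.14,1],[[0.1,2.0,0],0.17,1],[[0.1,2.4,0],0.21,1],[[0.1,2.8,0],0.24,1],[[0,3.2,0],0.28,1],[[0,3.6,0],0.31,1],[[-0.1,4.0,0],0.35,1],[[-0.2,4.4,0],0.38,1],[[-0.3,4.8,0],0.42,1],[[-0.4,5.2,0],0.45,1],[[-0.6,5.6,0],0.49,1],[[-0.7,6.0,0],0.52,1],[[-0.9,6.3,0],0.56,1],[[-1.0,6.7,0],0.59,1],[[-1.2,7.1,0],0.63,1],[[-1.4,7.4,0],0.66,1],[[-1.6,7.8,0],0.7,1]])

```text
clock: 7.23
tool_pos: [0.6651, 0.1495, 0.0635]
orientation: [180.0, -0.0, -147.8]
force: [0.4, -1.5, -0.9]
opening: 0.0006
gripper_force: 0.6
```

Request:
apply_moves(commands=[[[-0.3,0.3,0],0.03,1],[[-0.5,0.6,0],0.07,1],[[-0.7,1.0,0],0.1,1],[[-1.0,1.3,0],0.14,1],[[-1.2,1.6,0],0.17,1],[[-1.5,1.9,0],0.21,1],[[-1.8,2.2,0],0.24,1],[[-2.1,2.5,0],0.28,1],[[-2.4,2.7,0],0.31,1],[[-2.7,3.0,0],0.35,1],[[-3.1,3.2,0],0.38,1],[[-3.4,3.4,0],0.41,1],[[-3.6,3.6,0],0.43,1],[[-3.7,3.7,0],0.45,1],[[-3.7,3.7,0],0.45,1]])

```text
clock: 8.48
tool_pos: [0.6279, 0.1864, 0.0635]
orientation: [180.0, -0.0, -122.1]
force: [-0.9, -0.5, 0.0]
opening: 0.0005
gripper_force: 0.0
```

Run:
```python
from h import *
for n in('top','scene','wrist'):
    p=snap(n,n+'3.png');print(n);find(p,['arrow_tip','shade','index_mark'])
```

```text
top
arrow_tip 0.71 [305. 126.] [0.717 0.032]
arrow_tip 0.4 [364. 124.] [ 0.723 -0.084]
shade 0.79 [276. 206.] [0.562 0.086]
shade 0.76 [246. 332.] [0.325 0.14 ]
index_mark 0.72 [290. 124.] [0.721 0.061]
index_mark 0.68 [253.  63.] [0.843 0.134]
scene
arrow_tip 0.85 [347. 274.] [0.722 0.031]
arrow_tip 0.38 [299. 218.] [0.581 0.062]
shade 0.95 [229. 138.] [0.355 0.106]
shade 0.61 [300. 202.] [0.566 0.085]
index_mark 0.78 [352. 268.] [0.722 0.047]
index_mark 0.74 [431. 276.] [0.845 0.128]
wrist
```

View pics/top3.png

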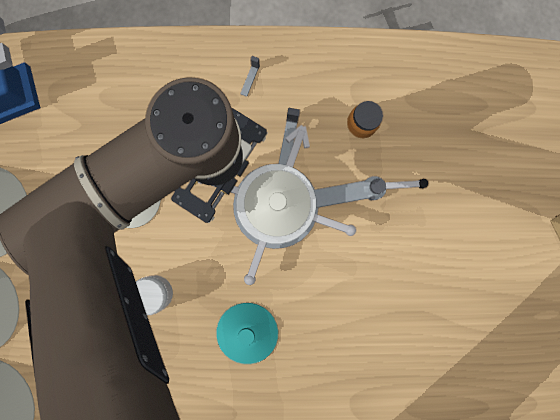

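Run:
```python
from h import *
p=snap('top')
a=p['img'][90:160,260:330];cv2.imwrite('pics/c4.png',cv2.resize(a[...,::-1],None,fx=8,fy=8,interpolation=cv2.INTER_CUBIC))
for at in((250,280),(351,230),(305,126)):
    d=ray(p,at,.058)[:2]-[.567,.087];print(np.degrees(np.arctan2(d[1],d[0])),np.hypot(*d))
```

```text
161.95400284586992 0.15230886884599712
-108.7765460867564 0.15217781505839692
-20.232857174210572 0.16077427069381095
```

View pics/c4.png

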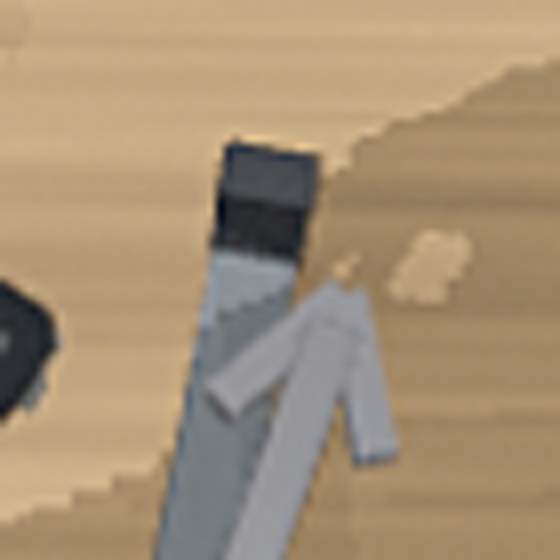

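Run:
```python
from arc import *
p=snap('top')
c=lambda x,y:(260+x/8-.44,90+y/8-.44)
for at,z in((c(347,288),.058),(c(263,201),.068),(c(251,253),.010)):
    d=ray(p,at,z)[:2]-[.567,.087];print(np.degrees(np.arctan2(d[1],d[0])),np.hypot(*d))
arc((.567,.087),.116,[58.5,60,61,62,63,64,65,66,67,68],ctrl.get_obs()['tool_pos'][:2])
```

```text
-18.79234877428399 0.160206552979415
-10.255679449381548 0.1731694927803517
-10.008834739694606 0.17400871277994054
58.5 [-0.1 -0. ] 0.0
60 [-0.3  0.1] 0.03
61 [-0.5  0.2] 0.04
62 [-0.7  0.3] 0.06
63 [-0.9  0.4] 0.08
64 [-1.1  0.5] 0.1
65 [-1.2  0.6] 0.11
66 [-1.4  0.7] 0.13
67 [-1.6  0.8] 0.15
68 [-1.8  0.8] 0.17
```

Request:
apply_moves(commands=[[[-0.3,0.1,0],0.03,1],[[-0.5,0.2,0],0.04,1],[[-0.7,0.3,0],0.06,1],[[-0.9,0.4,0],0.08,1],[[-1.1,0.5,0],0.1,1],[[-1.2,0.6,0],0.11,1],[[-1.3,0.65,0],0.12,1],[[-1.4,0.7,0],0.13,1],[[-1.4,0.7,0],0.13,1]])

```text
clock: 9.93
tool_pos: [0.6141, 0.1932, 0.0636]
orientation: [180.0, -0.0, -114.7]
force: [0.4, -1.1, -0.2]
opening: 0.0003
gripper_force: 0.2
```

Run:
```python
from h import *
p=snap('top','t5.png')
a=p['img'][90:160,260:330];b=p['img'][215:295,225:365]
A=cv2.resize(a[...,::-1],(560,560),interpolation=cv2.INTER_CUBIC)
cv2.imwrite('pics/c5.png',A);print(ctrl.get_obs()['tool_pos'])
```

```text
[0.6141119  0.19320534 0.06351902]
```

View pics/c5.png

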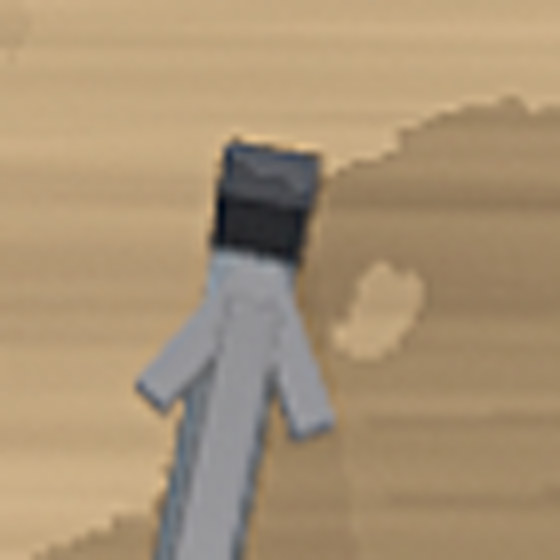

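Run:
```python
from h import *
p=snap('top')
c=lambda x,y:(260+x/8-.44,90+y/8-.44)
ax=np.array([.567,.087])
ang=lambda v:np.degrees(np.arctan2(v[1],v[0]))
L=ray(p,c(147,398),.066)[:2];R=ray(p,c(318,428),.066)[:2]
print('barbs',ang(L-ax),ang(R-ax),ang((L+R)/2-ax),ang(R-L)+90,np.hypot(*(L-R)))
print('shaft',ang(ray(p,c(216,520),.066)[:2]-ax),'tip',ang(ray(p,c(257,262),.06)[:2]-ax))
Lp=ray(p,c(218,196),.068)[:2];Rp=ray(p,c(308,206),.068)[:2];print('post',ang((Lp+Rp)/2-ax),ang(Rp-Lp)+90)
for t in(-10,-11,-12,-13):
  m=proj(p,np.r_[ax+.161*np.array([np.cos(np.radians(t)),np.sin(np.radians(t))]),.058]);print(t,(m-[260,90]+.44)*8)
```

```text
barbs -1.6195468097452135 -20.933461409816545 -11.328887188239378 -9.467949221861602 0.04135845051961014
shaft -12.151787001194716 tip -10.717393156282219
post -10.256057501158628 -5.758128717791905
-10 [249.14858869 258.82335776]
-11 [260.58348868 261.03810562]
-12 [271.97850604 263.44937262]
-13 [283.33028296 266.05644942]
```

Still about 0.8° short, so one small nudge.

Request:
apply_moves(commands=[[[-0.05,0.02,0],0.005,1],[[-0.1,0.04,0],0.01,1],[[-0.15,0.07,0],0.015,1],[[-0.15,0.07,0],0.015,1],[[-0.15,0.07,0],0.015,1]])

```text
clock: 10.45
tool_pos: [0.6128, 0.1939, 0.0636]
orientation: [180.0, -0.0, -113.8]
force: [1.0, -2.4, 0.7]
opening: 0.0005
gripper_force: 0.5
```

Run:
```python
from h import *
p=snap('top')
A=cv2.resize(p['img'][90:160,260:330][...,::-1],(560,560),interpolation=cv2.INTER_CUBIC)
q=snap('scene')
B=cv2.resize(q['img'][235:305,300:400][...,::-1],(800,560),interpolation=cv2.INTER_CUBIC)
cv2.imwrite('pics/c6.png',cv2.resize(np.hstack([A,B]),(797,328)))
print(ctrl.get_obs()['tool_pos']);find(p,['arrow_tip','index_mark','shade']);find(q,['arrow_tip','index_mark','shade'])
```

```text
[0.61281162 0.19387936 0.06351653]
arrow_tip 0.61 [293. 122.] [0.725 0.055]
arrow_tip 0.22 [278. 205.] [0.564 0.083]
index_mark 0.75 [292. 125.] [0.72  0.057]
index_mark 0.59 [254.  64.] [0.84  0.132]
shade 0.95 [245. 334.] [0.322 0.142]
shade 0.82 [278. 204.] [0.566 0.083]
arrow_tip 0.71 [360. 262.] [0.726 0.065]
index_mark 0.79 [358. 265.] [0.726 0.059]
index_mark 0.57 [434. 276.] [0.848 0.132]
shade 0.77 [227. 137.] [0.35  0.106]
shade 0.56 [300. 203.] [0.566 0.082]
```

View pics/c6.png

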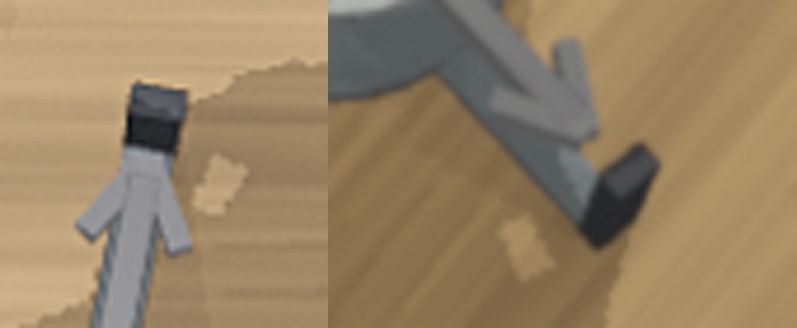

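The arrow now lines up with the post in both views: tip at (142,155) in the left crop and (590,135) in the right, both centred on the post face. Next I back off, rise and go to the brake lever.

Request:
apply_moves(commands=[[[0.4,-0.2,0],-0.03,1],[[0.8,-0.4,0],-0.07,1],[[1.3,-0.6,0],-0.1,1],[[1.3,-0.6,0],-0.1,1],[[1.3,-0.6,3],-0.1,1],[[1.3,-0.6,6],-0.1,1],[[1.3,-0.6,9],-0.1,1],[[1.3,-0.6,12],-0.1,1],[[1.3,-0.6,15],-0.1,1],[[1.3,-0.6,16],-0.1,1],[[1.3,-0.6,16],-0.1,1]])

```text
clock: 11.77
tool_pos: [0.6274, 0.1886, 0.2276]
orientation: [-179.8, 0.3, -119.5]
force: [-0.4, 0.3, 0.7]
opening: 0.0003
gripper_force: 0.0
```

Request:
apply_moves(commands=[[[0.2,-3,0],0.1,1],[[0.4,-6,0],0.2,1],[[0.6,-9,0],0.3,1],[[0.8,-12,0],0.4,1],[[1.0,-15,0],0.5,1],[[1.2,-18,0],0.6,1],[[1.4,-21,0],0.7,1],[[1.6,-24,0],0.8,1],[[1.8,-27,0],0.9,1],[[1.9,-30,0],1.0,1],[[1.9,-33,0],1.1,1],[[1.9,-34.6,0],1.2,1],[[1.9,-34.6,0],1.22,1],[[1.9,-34.6,0],1.22,1],[[1.9,-34.6,0],1.22,1]])

```text
clock: 13.02
tool_pos: [0.6445, -0.1578, 0.2226]
orientation: [180.0, 0.1, -49.8]
force: [-0.7, 0.2, 0.7]
opening: 0.0005
gripper_force: 0.0
```

Run:
```python
from arc import *
o=ctrl.get_obs();print(o['tool_pos'],o['orientation'],o['joint_pos'])
p=snap('scene');find(p,['brake_pivot','brake_tip','arrow_tip','index_mark','shade'])
p=snap('wrist');find(p,['brake_pivot','brake_tip'])
arc((.603,-.108),.066,list(range(-50,-154,-4)),o['tool_pos'][:2])
```

```text
[ 0.64449561 -0.15777093  0.22263367] [ 1.79955876e+02  6.09493674e-02 -4.97895317e+01] [ 3.03399847e+00  2.02543038e+01 -2.51894019e+00 -2.37393634e-02
 -6.72987447e+01  3.71856687e+01]
brake_tip 0.68 [214. 332.] [ 0.608 -0.205]
arrow_tip 0.73 [356. 266.] [0.726 0.055]
index_mark 0.87 [433. 273.] [0.844 0.136]
index_mark 0.58 [357. 265.] [0.725 0.058]
shade 0.83 [299. 203.] [0.565 0.081]
brake_pivot 0.91 [277. 258.] [ 0.602 -0.109]
brake_tip 0.59 [334. 191.] [ 0.606 -0.197]
-50 [ 0.1 -0.1] 0.0
-54 [-0.3 -0.4] -0.07
-58 [-0.7 -0.6] -0.14
-62 [-1.1 -0.9] -0.21
-66 [-1.5 -1.1] -0.28
-70 [-1.9 -1.2] -0.35
-74 [-2.3 -1.4] -0.42
-78 [-2.8 -1.5] -0.49
-82 [-3.2 -1.6] -0.56
-86 [-3.7 -1.6] -0.63
-90 [-4.1 -1.6] -0.7
-94 [-4.6 -1.6] -0.77
-98 [-5.1 -1.6] -0.84
-102 [-5.5 -1.5] -0.91
-106 [-6.  -1.4] -0.98
-110 [-6.4 -1.2] -1.05
-114 [-6.8 -1.1] -1.12
-118 [-7.2 -0.9] -1.19
-122 [-7.6 -0.6] -1.26
-126 [-8.  -0.4] -1.33
-130 [-8.4 -0.1] -1.4
-134 [-8.7  0.2] -1.47
-138 [-9.1  0.6] -1.54
-142 [-9.4  0.9] -1.61
-146 [-9.6  1.3] -1.68
-150 [-9.9  1.7] -1.75
```

Request:
apply_moves(commands=[[[0.1,-0.1,-3],0,1],[[0.1,-0.1,-6],0,1],[[0.1,-0.1,-9],0,1],[[0.1,-0.1,-12],0,1],[[0.1,-0.1,-14.5],0,1],[[0.1,-0.1,-16],0,1],[[0.1,-0.1,-16.5],0,1],[[0.1,-0.1,-16.5],0,1]])

```text
clock: 14.13
tool_pos: [0.6451, -0.159, 0.0571]
orientation: [179.9, 0.1, -49.7]
force: [-0.3, -0.4, 0.3]
opening: 0.0004
gripper_force: 0.0
```

Request:
apply_moves(commands=[[[-0.4,-0.3,0],-0.07,1],[[-0.8,-0.5,0],-0.14,1],[[-1.2,-0.8,0],-0.21,1],[[-1.6,-1.0,0],-0.28,1],[[-2.0,-1.1,0],-0.35,1],[[-2.4,-1.3,0],-0.42,1],[[-2.9,-1.4,0],-0.49,1],[[-3.3,-1.5,0],-0.56,1],[[-3.8,-1.5,0],-0.63,1],[[-4.2,-1.5,0],-0.7,1],[[-4.7,-1.5,0],-0.77,1],[[-5.2,-1.5,0],-0.84,1],[[-5.6,-1.4,0],-0.91,1],[[-6.1,-1.3,0],-0.98,1],[[-6.5,-1.1,0],-1.05,1],[[-6.9,-1.0,0],-1.12,1],[[-7.3,-0.8,0],-1.19,1],[[-7.7,-0.5,0],-1.26,1],[[-8.1,-0.3,0],-1.33,1],[[-8.5,0,0],-1.4,1]])

```text
clock: 15.8
tool_pos: [0.5627, -0.1593, 0.0609]
orientation: [-179.8, 0.1, -130.1]
force: [1.9, -2.3, 0.1]
opening: 0.0002
gripper_force: 1.0
```

Run:
```python
from h import *
p=snap('top','t7.png');find(p,['brake_pivot','brake_tip','arrow_tip','shade'])
```

```text
brake_tip 0.61 [361. 121.] [ 0.731 -0.079]
shade 0.88 [246. 332.] [0.327 0.14 ]
shade 0.79 [278. 204.] [0.565 0.082]
```

Request:
apply_moves(commands=[[[-0.2,0.15,0],-0.035,1],[[-0.3,0.3,0],-0.07,1],[[-0.5,0.5,0],-0.105,1],[[-0.7,0.7,0],-0.14,1],[[-0.8,0.8,0],-0.17,1],[[-0.9,0.95,0],-0.2,1],[[-0.9,0.95,0],-0.2,1]])

```text
clock: 16.63
tool_pos: [0.5525, -0.1497, 0.0591]
orientation: [-179.9, 0.0, -141.3]
force: [0.9, -0.7, 1.4]
opening: 0.0007
gripper_force: 0.6
```

Request:
apply_moves(commands=[[[-0.1,0.2,0],-0.03,1],[[-0.2,0.4,0],-0.07,1],[[-0.3,0.5,0],-0.09,1],[[-0.4,0.6,0],-0.1,1],[[-0.4,0.6,0],-0.1,1]])

```text
clock: 17.05
tool_pos: [0.549, -0.1447, 0.0591]
orientation: [-179.9, 0.1, -147.0]
force: [3.3, -9.6, -2.1]
opening: 0.0004
gripper_force: 4.9
```

Run:
```python
from h import *
p=snap('wrist','w8.png');find(p,['brake_pivot','brake_tip','arrow_tip','index_mark'])
p=snap('scene');find(p,['brake_pivot','brake_tip','arrow_tip','index_mark'])
```

```text
brake_tip 0.58 [349. 234.] [ 0.515 -0.126]
brake_pivot 0.76 [250. 288.] [ 0.602 -0.102]
arrow_tip 0.64 [356. 266.] [0.726 0.056]
index_mark 0.96 [356. 264.] [0.723 0.059]
index_mark 0.53 [434. 275.] [0.848 0.133]
```

Force jumped to 10 N, so the lever is at its stop. One slight press confirms it, then I back off and lift.

Request:
apply_moves(commands=[[[-0.05,0.1,0],0,1],[[-0.1,0.2,0],0,1],[[-0.1,0.2,0],0,1]])

```text
clock: 17.8
tool_pos: [0.549, -0.1441, 0.0593]
orientation: [-179.7, 0.1, -146.9]
force: [7.7, -19.1, -5.7]
opening: 0.0006
gripper_force: 10.2
```

Request:
apply_moves(commands=[[[0.3,-0.7,0],0,1],[[0.6,-1.4,0],0,1],[[0.8,-2,0],0,1],[[0.8,-2,3],0,1],[[0.8,-2,6],0,1],[[0.8,-3,9],0,1],[[0.8,-6,12],0,1],[[0.8,-10,15],0,1],[[0.8,-14,18],0,1],[[0.8,-18,18],0,1],[[0.8,-22,18],0,1],[[0.8,-26,18],0,1],[[0.8,-26,18],0,1],[[0.8,-26,18],0,1]])

```text
clock: 18.97
tool_pos: [0.5539, -0.4046, 0.2373]
orientation: [179.9, -0.1, -147.2]
force: [0.6, 0.8, -0.2]
opening: 0.0006
gripper_force: 0.0
```

Run:
```python
from h import *
p=snap('top','t9.png');find(p)
A=cv2.resize(p['img'][90:310,110:440][...,::-1],None,fx=2.4,fy=2.4,interpolation=cv2.INTER_CUBIC)
cv2.imwrite('pics/c9.png',A)
```

```text
arrow_tip 0.84 [292. 124.] [0.721 0.057]
index_mark 0.89 [255.  68.] [0.834 0.13 ]
index_mark 0.76 [293. 125.] [0.719 0.054]
brake_pivot 0.72 [382. 185.] [ 0.606 -0.119]
brake_tip 0.69 [384. 232.] [ 0.515 -0.123]
shade 0.72 [276. 204.] [0.566 0.086]
shade 0.72 [244. 335.] [0.322 0.144]
shade 0.23 [155. 292.] [0.398 0.312]
spare_shade 0.9 [133. 199.] [0.579 0.377]
jar 0.85 [361. 123.] [ 0.74  -0.088]
tin 0.67 [158. 294.] [0.387 0.323]
```

View pics/c9.png

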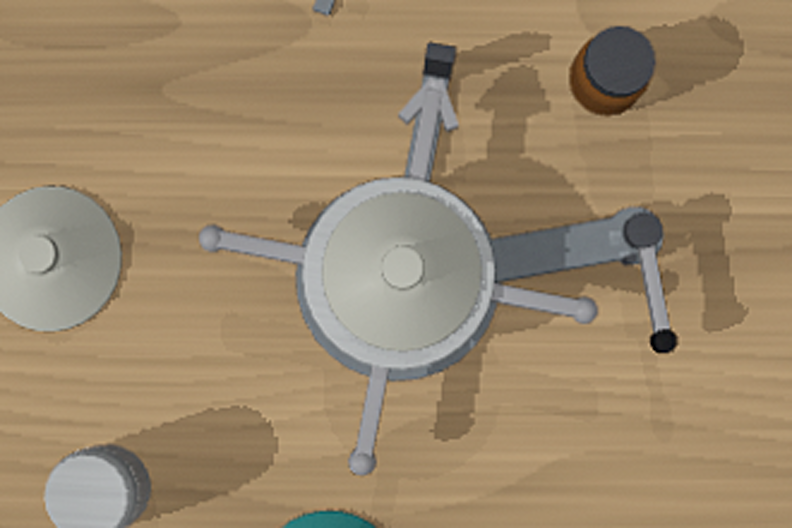

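The arrow at (434,80) points at the post at (438,65), and the lever is a quarter turn on with its knob at (663,341). The shade is centred at (403,267) and the bystanders haven't moved. Handing in.

```bash
python3 -c "
from plant import ctrl
print(ctrl.close_job())"
```

```text
the job is handed in; nothing more can be done
None
```

The job is handed in at about 19 s of the 72 s allowed: the arrow arm points at the larger index post to within about 1° by the camera, and only then was the brake lever pushed clockwise to its stop, with the shade still centred and the jar, tin and spare shade unmoved.

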